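Sort tins and dropper bottles into a stock drawer and shut it

TASK

Put the two tins and the two dropper bottles from the bench into the open blue drawer, each standing upright in the same compartment as the tin or bottle of its kind that is already there. Then gently push the drawer fully shut, keeping everything in it upright, and leave the torch and the wrench alone.

Things in the scene. Friction and masses are not known exactly. Their poses are not given: they have to be found in the camera images.
- tin_a: one of two tins to sort, standing on the bench: plain grey steel tin with flat ends, 58 mm diameter, 90 mm tall, about 0.35 kg; origin at the centre of its underside, z up its axis
- tin_b: the other tin to sort, the same as tin_a
- bottle_a: one of two bottles to sort, standing on the bench: white plastic dropper bottle, body 40 mm diameter and 75 mm tall, then a narrow neck and pointed nozzle to 105 mm in all, about 0.12 kg; origin at the centre of its underside, z up its axis
- bottle_b: the other bottle to sort, the same as bottle_a
- stock_tin: a tin just like tin_a, already standing at the far end of one drawer compartment (left or right, it varies): it marks the tins' compartment and stays in it
- stock_bottle: a bottle just like bottle_a, already standing at the far end of the other compartment: it marks the bottles' compartment and stays in it
- bay_front (a point): front of the fixed low timber bay, open at the front, that the drawer slides into. 227 mm deep, 290 mm wide, top face 168 mm above the bench, roof underside 152 mm. This point lies on the bench, midway under the front edge of its roof, level with the front edges of its sides; z up, x into the bay (away from the robot, the direction in which the drawer shuts)
- drawer_front (a point): midpoint of the lower edge of the outer face of the drawer's front panel, moves with the drawer, 7 mm above the bench; axes as bay_front. Open-topped blue plastic drawer, 274 mm long (x from 0 to +274 mm) and 210 mm wide in y; walls 5 mm thick, tops 56 mm above this point; front panel 64 mm high, 222 mm wide, 8 mm thick. A lengthwise divider 5 mm thick at y = 0, as high as the walls, makes two compartments
- left_in (a point): point on the inside floor of the drawer's left (+y) compartment, mid-width, against the front panel; moves with the drawer; axes as bay_front. 13 mm above the bench, at x = +8, y = +52 mm from drawer_front. The compartment runs 261 mm in x from here, is 100 mm wide (y) and 50 mm deep. The piece already in it stands at about x = 200 to 235 mm; two more fit in front of it, 78 and 156 mm nearer the front
- right_in (a point): the same for the right (-y) compartment, at x = +8, y = -52 mm from drawer_front
- drawer_pull (a point): centre of the outer (robot-side) face of the dark steel grip strip across the drawer's front panel: strip 110 mm long in y, 16 mm high, 16 mm thick, this face 16 mm in front of drawer_front, 53 mm above the bench; when shut, it is 85 mm in front of the edge of the bay's roof
- drawer (a joint): how far the drawer is pulled out, m: 0 fully shut against its stop, 0.22 fully open; slides straight along bay_front's x with about 2.5 N of friction and stays where it is left
- torch: bystander: black torch 145 mm long, 44 mm head, lying on the bench beside the bay; origin on the bench under its middle, x towards its head
- wrench: bystander: steel wrench 190 mm long lying flat on the bench beside the bay, origin on its underside near its middle, its length along x
There are look-alikes about, which are no part of the job. What is shaped like the tin_a but green is not meant.

How it is judged:
By the outcome, as a careful person would: the job done as asked, in the order asked, and still so for the second after the job is handed in, with the robot touching nothing.
It also fails if it takes over 72 s, if anything falls off the work surface, if the arm or the gripper's body presses on something with over 40 N, if the wrist force passes 120 N, or if a joint passes its speed limit or range.

ROBOT

A 6-joint arm with a two-finger parallel gripper is mounted at the origin on the work surface. World frame = base frame: x ahead of the robot, y to its left, z up, the work surface at z = 0. Lengths are in mm, angles in rad, forces in N, time in s.
With the tool pointing down it reaches from about 350 to 975 mm from the base axis. Payload 7.1 kg.
Tool frame: the origin (TCP) lies on the front face of the gripper's body, between the roots of the fingers; the fingertips stand 80 mm ahead of it and the grasp point (between the pads) lies 61 mm ahead of it (env.tips_ahead is the distance from the TCP to the fingertips, in mm); z points along the fingers, y is the line along which they close (so a half turn about z gives the same grasp; the last joint's range is limited). The gripper opens to 88 mm and grips with 3 to 60 N. Pads are 20 mm wide; open, the fingers measure 115 mm over their backs; the gripper's body (75 mm by 178 mm) begins 61 mm behind the grasp point.
Start: joints at [-1.153, 0.423, 1.63, -0, 1.089, -0.019], TCP at [264.416, -566.295, 302.675] pointing down, gripper open.
Joint ranges: [-3, 3], [-0.9, 2.11], [0.09, 2.58], [-1.31, 4.45], [0.11, 2.69], [-2.54, 2.54]. Speed limits (rad/s): [2.39, 2.39, 3.01, 3.14, 3.14, 3.14].

INTERFACE

Orientations are given as a unit quaternion [x, y, z, w].
In Python, from station import env, set_gripper, viewer, workorder gives the robot as it stands. Calls block until the motion is done:
- env.reach(position, orientation): joint-space move of the TCP to a pose.
- env.move_l(position, rot=None, rate=150, f_stop=None): straight line of the TCP; rot=None keeps the orientation; rate is the mean speed in mm/s. With f_stop (N) it stops when the force on the tool has changed by that much, and returns True; else False.
- env.move_joints(angles): joint-space move.
- set_gripper(opening): finger opening in mm; the grip force is fixed at half the most; returns when the fingers have stopped.
- env.hold(seconds).
- env.ik(position, orientation): joint angles nearest the present ones, or None.
- env.read_state(): the state.
- viewer.camera(name): name is "side" or "top" or "wrist"; returns the picture (384x512x3 uint8, blue, green, red); there is no depth.
- viewer.camera_params(name): a dict with "fx", "fy", "cx", "cy" (pixels), "pose" (4x4, takes a point from camera to world coordinates); the wrist camera has in their place "tool_from_camera" (4x4, takes a point from camera to tool coordinates, whose origin is the TCP and whose axes are the flange's). Camera axes: x right, y up, looking along -z (the intrinsics and any distortion apply to the point x, -y, -z); pixel columns grow to the right and rows downward; lengths in mm; the calibration is good to about 2 mm. A picture is of the moment at which its call begins: read the wrist's pose just before it. camera_params takes no time and is no camera call.
A pose or a line that the arm cannot do raises env.IKError and nothing moves.
- workorder.sign_off(): hands the job in; it is judged then, once.
The state is a dict: "time_s": time; "qpos": joint angles; "dq": joint speeds; "tau": joint torques, N m; "tool_pos": TCP position; "orientation": TCP orientation; "force": force on the tool from outside, world axes, zero at the start; "wrist_torque": the same for the moment, N m; "width": finger opening in mm; "grip_force": force on a finger pad.
Only numpy, scipy, OpenCV 4.12 (cv2) and the standard library are available. Lean on these libraries where they do the work, as an engineer would, in place of code of your own. Each camera call takes 0.05 s, during which the arm holds its last target. There are 200 camera calls.

## Working session

There is one attempt and no reset: what is moved stays moved. The work goes in short steps, each a Python script; the robot and the scene stay as the last script left them, time stands still between calls to the robot, and variables do not carry over. Pictures are saved under pics/ and viewed, at most 10 in all, crops included, and the job is handed in when it is done.

```bash
ls; mkdir -p pics; python3 - <<'E'
from station import env,viewer
import cv2,numpy as np
np.set_printoptions(precision=4,suppress=True)
for n in("top","side"):
    cv2.imwrite(f"pics/{n}0.png",viewer.camera(n))
    p=viewer.camera_params(n);print(n,p)
print(viewer.camera_params("wrist"));print(env.read_state())
E
```

```text
pics
top {'fx': 441.5900405145051, 'fy': 441.5900405145051, 'cx': 253.32022214235838, 'cy': 190.60234353099833, 'pose': array([[  -0.0035,    0.9965,   -0.0833,  449.1985],
       [  -1.    ,   -0.0029,    0.0071,    7.3753],
       [   0.0068,    0.0833,    0.9965, 1426.6952],
       [   0.    ,    0.    ,    0.    ,    1.    ]])}
side {'fx': 440.3470175026102, 'fy': 440.3470175026102, 'cx': 251.98110386270457, 'cy': 186.23735397013758, 'pose': array([[ -0.9848,   0.0875,  -0.15  , 372.7994],
       [ -0.1732,  -0.554 ,   0.8143, 909.6388],
       [ -0.0118,   0.8279,   0.5607, 714.5496],
       [  0.    ,   0.    ,   0.    ,   1.    ]])}
{'fx': 301.416499141916, 'fy': 301.416499141916, 'cx': 258.627392955169, 'cy': 195.10305745560157, 'tool_from_camera': array([[  0.0006,   0.9607,   0.2774,  75.6006],
       [  1.    ,  -0.0004,  -0.0007,  -0.0757],
       [ -0.0005,   0.2774,  -0.9607, -81.7472],
       [  0.    ,   0.    ,   0.    ,   1.    ]])}
{'time_s': 0.1, 'qpos': array([-1.153 ,  0.4238,  1.6306,  0.    ,  1.0886, -0.019 ]), 'dq': array([-0.0023, -0.0024, -0.0028,  0.0008, -0.0006, -0.0014]), 'tau': array([ -0.0013, -54.5612, -27.433 ,   0.0643,   0.0188,  -0.    ]), 'tool_pos': array([ 264.2829, -565.9493,  301.9683]), 'orientation': array([ 0.9762,  0.2167, -0.0001, -0.0007]), 'force': array([ 0.2296, -0.0982,  0.1475]), 'wrist_torque': array([-0.0577,  0.0144, -0.0135]), 'grip_force': 0.0, 'width': 87.65016997940732}
```

View pics/top0.png

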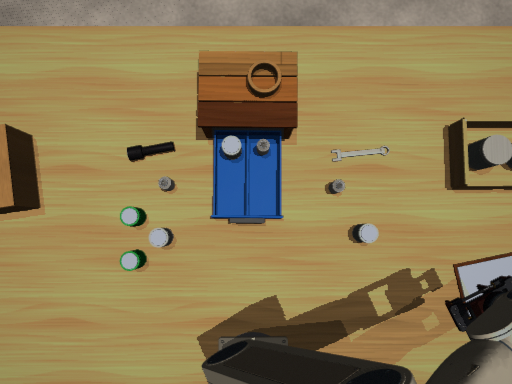

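View pics/side0.png

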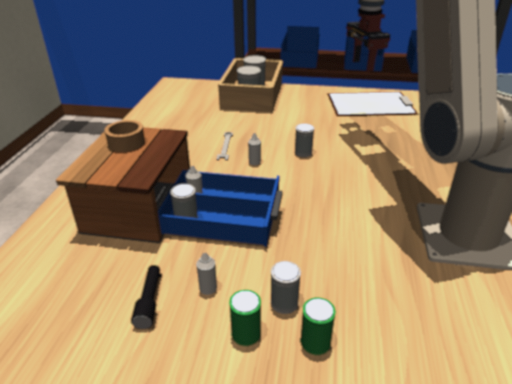

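The top view shows the grey tins at about (160,238) and (368,233), and the bottles at (166,184) and (337,187). The stock tin is in the left compartment at (231,146) and the stock bottle in the right at (263,146). The green look-alikes are at (132,216) and (132,261). The side view agrees.

```bash
cat > h.py <<'E'
import numpy as np,cv2
from scipy.spatial.transform import Rotation as R
from station import env,viewer,set_gripper,workorder
def ray(n,uv,z):
    p=viewer.camera_params(n);T=p["pose"]
    d=T[:3,:3]@np.array([(uv[0]-p["cx"])/p["fx"],-(uv[1]-p["cy"])/p["fy"],-1])
    return T[:3,3]+d*(z-T[2,3])/d[2]
def proj(n,P):
    p=viewer.camera_params(n);T=p["pose"];c=T[:3,:3].T@(np.asarray(P)-T[:3,3])
    return np.array([p["cx"]+p["fx"]*c[0]/-c[2],p["cy"]-p["fy"]*c[1]/-c[2]])
def quat(a):  # tool down, finger closing line at angle a from world y
    return (R.from_euler('z',a)*R.from_quat([1,0,0,0])).as_quat()
E
python3 - <<'E'
from h import *
im=cv2.imread("pics/top0.png")
hsv=cv2.cvtColor(im,cv2.COLOR_BGR2HSV)
m=((hsv[...,1]<45)&(hsv[...,2]>120)).astype(np.uint8)
n,l,s,c=cv2.connectedComponentsWithStats(m)
for i in range(1,n):
    if s[i,4]>25 and s[i,1]<300 and s[i,1]>60 and s[i,0]<420:print("white",s[i],c[i].round(1),ray("top",c[i],90).round(1))
b=((hsv[...,0]>105)&(hsv[...,0]<125)&(hsv[...,1]>150)).astype(np.uint8)
n,l,s,c=cv2.connectedComponentsWithStats(b)
for i in range(1,n):
    if s[i,4]>200:print("blue",s[i])
ys,xs=np.nonzero(b);k=(ys>120)&(ys<230)&(xs>200)&(xs<300)
print(cv2.minAreaRect(np.c_[xs[k],ys[k]].astype(np.float32)))
a=cv2.resize(im[115:270,115:390],None,fx=2.9,fy=2.9,interpolation=cv2.INTER_CUBIC)
cv2.imwrite("pics/crop.png",a)
E
```

```text
white [222 136  19  19 289] [231.  144.9] [701.5  65.8  90. ]
white [260 139  10  12  50] [264.9 144.4] [702.8 -38.2  90. ]
white [332 146  57  15 278] [357.9 152.6] [ 676.7 -323.1   90. ]
white [159 177  12  12  58] [165.5 181.8] [588.4 264.7  90. ]
white [335 180  10  12  49] [340.3 185. ] [ 577.2 -266.9   90. ]
white [122 208  15  16 190] [129.1 215.6] [486.2 373.1  90. ]
white [359 224  19  19 288] [368.2 232.9] [ 431.8 -348.6   90. ]
white [149 228  19  19 294] [158. 237.] [421.7 284.9  90. ]
white [122 253  15  16 194] [129.1 260.5] [352.1 370.4  90. ]
blue [ 211  130   72   88 5312]
((246.5, 173.5), (71.0, 87.0), -0.0)
```

View pics/crop.png

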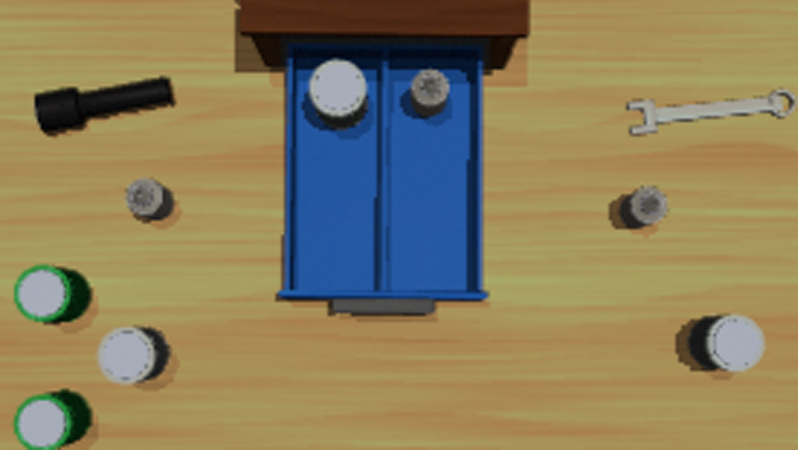

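The crop (2.9x) shows bottle shoulder discs at about (148,198) and (648,204). The drawer's front panel edge is on row 299, its side walls are at columns 285 and 484, and the divider is at column 383. The drawer sits square to the bench.

```bash
python3 - <<'E'
from h import *
f=lambda u,v,z:ray("top",(u/2.9+115-.33,v/2.9+115-.33),z).round(1)
print("bottles",f(148,198,75),f(648,204,75))
print("front panel top outer L/R",f(279,299,71),f(488,299,71))
print("walls L/R at front,back",f(286,290,63),f(483,290,63),f(286,48,63),f(483,48,63))
print("divider",f(379,290,63),f(384,60,63))
print("roof front",f(238,37,168),f(529,37,168))
print("pull front",f(330,315,61),f(435,315,61))
print("stock tin",ray("top",(231,144.9),103).round(1),"stock bottle",f(430,88,88))
# side-view check
for P in ([588,268,75],[578,-265,75],[421.7,284.9,90],[431.8,-348.6,90],[468-23,0,60]):print(P,proj("side",P).round(0))
E
```

```text
bottles [586.5 266.9  75. ] [ 578.6 -263.4   75. ]
front panel top outer L/R [479.4 128.1  71. ] [478.6 -92.8  71. ]
walls L/R at front,back [489.1 121.4  63. ] [488.4 -88.1  63. ] [750.2 122.4  63. ] [749.7 -90.4  63. ]
divider [488.7  22.5  63. ] [736.8  16.6  63. ]
roof front [738.2 161.5 168. ] [ 737.7 -129.   168. ]
pull front [462.4  74.7  61. ] [462. -37.  61.]
stock tin [699.1  65.2 103. ] stock bottle [701.4 -32.1  88. ]
[588, 268, 75] [207. 261.]
[578, -265, 75] [255. 141.]
[421.7, 284.9, 90] [286. 271.]
[431.8, -348.6, 90] [305. 127.]
[445, 0, 60] [289. 199.]
```

```bash
cat >> h.py <<'E'
ZT=260
def goto(x,y,z=ZT): env.reach([x,y,z],quat(0))
def pick(x,y,hg):
    goto(x,y); env.move_l([x,y,hg+61],rate=170); set_gripper(0)
    s=env.read_state(); print("grip",round(s["width"],1),round(s["grip_force"],1))
    env.move_l([x,y,ZT],rate=200); print("held",round(env.read_state()["width"],1))
def place(x,y,hg,w):
    goto(x,y); z=13+hg+61
    env.move_l([x,y,z+12],rate=170)
    print("touch",env.move_l([x,y,z-3],rate=40,f_stop=4),env.read_state()["tool_pos"].round(1),"want",z)
    set_gripper(w); env.move_l([x,y,ZT],rate=200); print("t",env.read_state()["time_s"])
E
python3 - <<'E'
from h import *
for p in([432,-349],[422,285],[587,267],[579,-263],[621,69],[543,69],[623,-35],[545,-35],[440,17]):
    for z in (ZT,135): 
        q=env.ik([*p,z],quat(0)); print(p,z,None if q is None else q.round(2))
pick(431.8,-348.6,74); place(621,68,74,86)
cv2.imwrite("pics/top1.png",viewer.camera("top")); cv2.imwrite("pics/side1.png",viewer.camera("side"))
E
```

```text
[432, -349] 260 [-0.7   0.38  1.82 -0.    0.95  0.87]
[432, -349] 135 [-0.7   0.57  1.88 -0.    0.7   0.87]
[422, 285] 260 [ 0.57  0.31  1.92 -0.    0.91  2.14]
[422, 285] 135 [ 0.57  0.52  1.98 -0.    0.64  2.14]
[587, 267] 260 [ 0.41  0.5   1.61 -0.    1.03  1.98]
[587, 267] 135 [ 0.41  0.67  1.67 -0.    0.81  1.98]
[579, -263] 260 [-0.45  0.49  1.64 -0.    1.02  1.13]
[579, -263] 135 [-0.45  0.66  1.69 -0.    0.8   1.13]
[621, 69] 260 [ 0.09  0.47  1.66 -0.    1.01  1.66]
[621, 69] 135 [ 0.09  0.64  1.72 -0.    0.78  1.66]
[543, 69] 260 [ 0.1   0.37  1.84 -0.    0.94  1.68]
[543, 69] 135 [ 0.1   0.56  1.89 -0.    0.69  1.68]
[623, -35] 260 [-0.08  0.47  1.66 -0.    1.01  1.5 ]
[623, -35] 135 [-0.08  0.64  1.72 -0.    0.78  1.5 ]
[545, -35] 260 [-0.09  0.36  1.84 -0.    0.94  1.48]
[545, -35] 135 [-0.09  0.56  1.9  -0.    0.68  1.48]
[440, 17] 260 [ 0.01  0.22  2.06 -0.    0.87  1.58]
[440, 17] 135 [ 0.01  0.46  2.13 -0.    0.56  1.58]
grip 57.4 30.0
held 57.2
touch True [621.9  67.8 147.8] want 148
t 7.5417
```

View pics/side1.png

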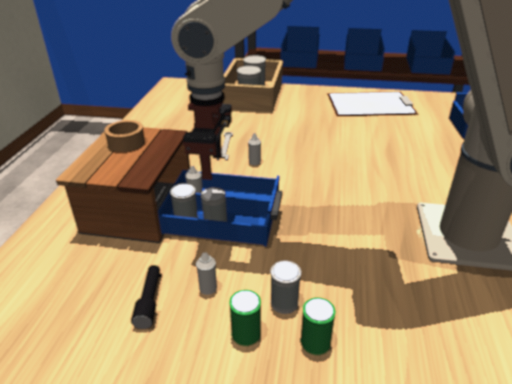

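The tin stands upright in the left compartment at about (213,203), next to the stock tin. I'll do the other three now.

```bash
python3 - <<'E'
from h import *
pick(421.7,284.9,74); place(543,68,74,86)
pick(587,267,65); place(623,-35,65,54)
set_gripper(80)
pick(579,-263.5,65); place(545,-35,65,54)
goto(400,17,ZT)
cv2.imwrite("pics/side2.png",viewer.camera("side"));top=viewer.camera("top")
cv2.imwrite("pics/top2.png",cv2.resize(top[110:290,100:400],None,fx=2.6,fy=2.6))
E
```

```text
grip 57.6 30.0
held 57.7
touch True [543.9  67.7 147.7] want 148
t 14.4167
grip 40.2 29.6
held 40.2
touch True [623.6 -34.4 138.1] want 139
t 21.3333
grip 40.1 29.9
held 39.6
touch True [545.6 -35.6 138.5] want 139
t 28.625
```

View pics/side2.png

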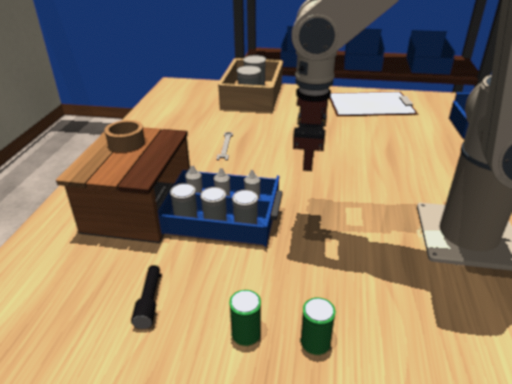

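View pics/top2.png

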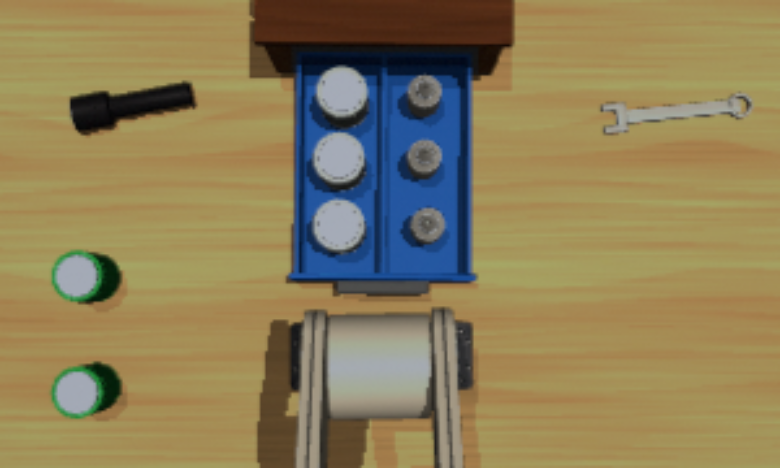

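All six stand upright in the correct compartments, with three tins on the left and three bottles on the right, and the torch and wrench haven't moved. Next is the push.

```bash
python3 - <<'E'
from h import *
Q=quat(np.pi)
set_gripper(0)
env.reach([395,17,ZT],Q); env.move_l([395,17,122],rate=120)
P=lambda:(env.read_state()["tool_pos"].round(1),env.read_state()["force"].round(1),env.read_state()["time_s"])
print(env.move_l([470,17,122],rate=40,f_stop=2),P())
print(env.move_l([625,17,122],rate=45,f_stop=25),P())
print(env.move_l([670,17,122],rate=20,f_stop=14),P())
cv2.imwrite("pics/side3.png",viewer.camera("side"))
E
```

```text
True (array([454.1,  17. , 121.8]), array([-0.5, -0. ,  1. ]), 35.5917)
False (array([625.,  17., 122.]), array([-2.1, -2.5, -0. ]), 39.5583)
True (array([645.6,  17. , 121.4]), array([ 0.1, -0.4, -1.1]), 40.775)
```

View pics/side3.png

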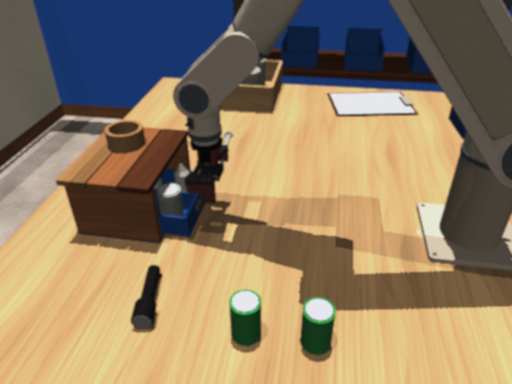

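It stopped at x = 645.6, where the shut position should be. A second slow press will confirm the stop and take out any rebound, then I'll back off and look.

```bash
python3 - <<'E'
from h import *
P=lambda:(env.read_state()["tool_pos"].round(1),env.read_state()["force"].round(1),env.read_state()["time_s"])
print(env.move_l([660,17,122],rate=10,f_stop=12),P())
env.hold(.3);print(P())
x=env.read_state()["tool_pos"][0]
env.move_l([x-15,17,122],rate=30); env.move_l([540,17,150],rate=120); env.move_l([430,17,260],rate=150)
print(P()); t=viewer.camera("top"); s=viewer.camera("side")
c=cv2.resize(t[50:250,120:400],None,fx=2,fy=2);d=cv2.resize(s[100:300,40:280],None,fx=1.0,fy=2)
cv2.imwrite("pics/end.png",np.hstack([c,cv2.resize(s[100:300,50:240],None,fx=1.26,fy=2)]))
E
```

```text
True (array([646.2,  16.7, 120.4]), array([ 0. , -0.8,  0. ]), 41.5083)
(array([645.7,  16.7, 119.9]), array([0.6, 0.4, 0.1]), 41.8083)
(array([430.3,  17. , 259.7]), array([ 0.1, -0.2,  0.6]), 44.5917)
```

View pics/end.png

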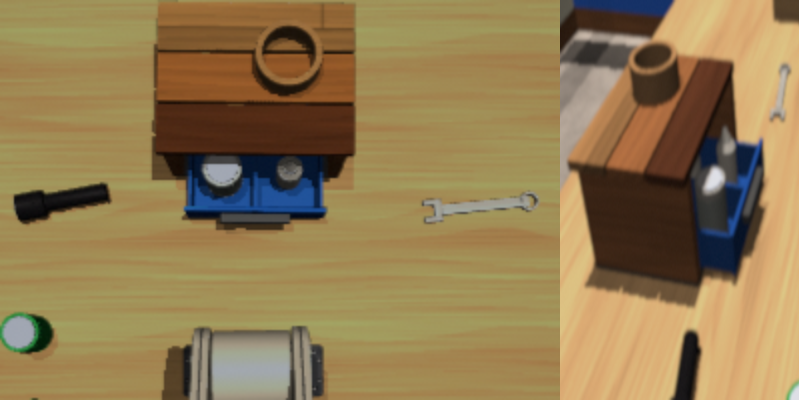

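```bash
python3 - <<'E'
from h import *
t=viewer.camera("top");col=t[:,200:212].mean(1)  # panel cols clear of the pull
h=cv2.cvtColor(t,cv2.COLOR_BGR2HSV)
b=(h[...,0]>105)&(h[...,0]<125)&(h[...,1]>150)&(h[...,2]>30)
for u in(218,224,272,278):
    v=np.nonzero(b[120:180,u])[0].max()+120.5; print(u,v,ray("top",(u,v),71).round(1))
for v in(126,127,128):print("roof",v,ray("top",(247,v),168).round(1))
E
```

```text
218 156.5 [668.9 106.9  71. ]
224 156.5 [668.8  88.3  71. ]
272 156.5 [668.5 -60.5  71. ]
278 156.5 [668.4 -79.2  71. ]
roof 126 [742.1  16.1 168. ]
roof 127 [739.2  16.1 168. ]
roof 128 [736.3  16.1 168. ]
```

The front panel is at x = 669, 69 mm in front of the roof edge, which matches the shut geometry. The visible pieces are upright, so I'm handing in.

```bash
python3 -c "
from h import *
print(workorder.sign_off())"
```

```text
the job is handed in; nothing more can be done
None
```

I put both tins in the left compartment and both bottles in the right, pushed the drawer shut against its stop, and handed the job in at about 45 s; everything stood upright before the push, the front two pieces (the rest are hidden under the roof) still do, and the torch and wrench were not touched.

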